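# Clear the tile press and hold its leaf at balance

### The arm

A 6-joint arm with a two-finger parallel gripper is mounted at the origin on a cart in front of the work surface, level with it; the furniture and walls round the work are solid. World frame = base frame: x ahead of the robot, y to its left, z up, the work surface at z = 0. Lengths are in m, angles in rad, forces in N, time in s.
With the tool pointing down it reaches from about 0.375 to 0.9 m from the base axis. Payload 3.1 kg.
Tool frame: the origin (TCP) lies on the centre line of the jaws, within the pads' length; the fingertips stand robot.tip_reach ahead of it and the grasp point (between the pads) lies 8 mm behind it (robot.tip_reach is the distance from the TCP to the fingertips, in m); z points along the fingers, y is the line along which they close (so a half turn about z gives the same grasp; the last joint's range is limited). The gripper opens to 87 mm and grips with 3 to 60 N. Pads are 19 mm wide; open, the fingers measure 117 mm over their backs; the gripper's body (75 mm by 190 mm) begins 51 mm behind the grasp point.
Start: joints at [1.097, 0.527, 1.433, -0, 1.181, -0.178], TCP at [0.182, 0.598, 0.234] pointing down, gripper open.
Joint ranges: [-3.08, 3.08], [-0.75, 2.2], [0.22, 2.44], [-1.43, 4.57], [0, 2.65], [-2.85, 2.85]. Speed limits (rad/s): [2.79, 2.79, 3.14, 3.14, 3.14, 3.14].

### API

Orientations are given as a unit quaternion [x, y, z, w].
In Python, from rig import robot gives the robot as it stands.
- The arm moves only by the tool jog_arm, never from a script. Its argument "motion" is one flat list of numbers, 7 for each row, row after row: the shift along the tool's x, y, z scaled (see below), then the turn, a rotation vector about the tool's x, y, z scaled (see below), then the gripper's target within -1 to 1 (shut at 1, half-way at 0, fully open at -1). In form: [x, y, z, rx, ry, rz, hand, x, y, z, rx, ry, rz, hand, ...]. A call has 1 to 12 rows; each row shifts and turns the commanded pose from where the row before left it, along the tool's axes as they then stand; what a row does not reach is not made up. The controller multiplies each number of a shift by 4 cm and each number of a turn by 4 degrees. A row lasts 1/8 s, in which the tool goes at most 62.5 mm and 10.7 degrees, less where a joint would pass 70% of its speed; a pose out of reach is approached as far as the arm can. A call with a number of a shift or a turn outside -1 to 1 is refused whole. A call with a gripper value outside its range is refused whole. The fingers move at their own pace and stop on an object; "grip_force" is the grip in N (left out, the last holds). Time passes only in rows, so rows that do not move let the fingers close. It gives the time, the measured TCP pose, the force, the opening and the grip force at its end, in the units of the state.
- robot.get_obs(): the state, without advancing time (a new reading comes with each control period).
- robot.camera(name): name is "side" or "top"; returns the picture (384x512x3 uint8, blue, green, red); there is no depth.
- robot.calibration(name): a dict with "fx", "fy", "cx", "cy" (pixels), "dist_coeffs" ([k1, k2, p1, p2, k3] as OpenCV has them; the pictures are not rectified), "R" (3x3) and "t" (3): a world point X has camera coordinates R X + t. Camera axes: x right, y down, z forward; pixel columns grow to the right and rows downward; lengths in m; the calibration is good to about 2 mm. A picture is of the moment at which its call begins. calibration takes no time and is no camera call.
- robot.hand_in(): hands the job in; it is judged then, once.
The state is a dict: "time": time; "q": joint angles; "joint_velocities": joint speeds; "joint_torque": joint torques, N m; "position": TCP position; "tool_rot": TCP orientation; "ft_force": force on the tool from outside, world axes, zero at the start; "moment": the same for the moment, N m; "grip_width": finger opening in m; "grip_force": force on a finger pad.
Only numpy, scipy, OpenCV 4.12 (cv2) and the standard library are available. Lean on these libraries where they do the work, as an engineer would, in place of code of your own. Each camera call takes 0.05 s, during which the arm holds its last target. There are 200 camera calls.

### The job

With the scraper block, held in the gripper, wipe the three clay chips off the closed wooden leaf of the tile press into the tray at its side, never touching the chips with the fingers, then set the scraper down on the bench and let it go. Only then take the leaf by its handle bar, swing it up to its balance point, where it would fall neither shut nor over the back, and finish while still gripping the bar and holding the leaf still there so that a colleague can fit the stay. The leaf must not drop shut or go over the back, and the stamp, cup and kiln stilt beside the press must be left where they stand.

Things in the scene. Friction and masses are not known exactly. Their poses are not given: they have to be found in the camera images.
- press: tile press fixed to the bench: dark wooden base, wooden leaf hinged over it, aluminium tray at its side (-y). Origin: on the bench under the middle of the hinge axis. x points level from the handle to the hinge, y along the hinge, z up. In this frame base x -0.130..0.020, y +-0.090; closed leaf x -0.125..-0.004, y +-0.090, 16 mm thick, its flat top at z 0.070; the tray joins at y -0.090
- press_hinge (a point): middle of the hinge axis, 40 mm above the bench; axes as the press
- tray_mid (a point): middle of the tray's floor, 4 mm above the bench; axes as the press. The tray reaches x +-78 mm and y +-42 mm from here; no wall next to the leaf's edge; its three other walls are 4 mm thick, their tops 30 mm above the bench (40 mm below the leaf's top)
- leaf (a joint): hinge angle of the leaf in rad: 0 closed, lying level, growing as the handle rises, up to 2.4. The hinge has almost no friction: the leaf (0.4 to 0.65 kg) falls shut or open by itself. It balances at 1.27, where it still leans about 17 degrees short of upright, towards the side where the handle lay
- leaf_top (a point): middle of the leaf's flat upper face (121 mm from front to hinge, 180 mm along the hinge); moves with the leaf; with the leaf closed its axes are those of the press
- bar_mid (a point): middle of the leaf's round steel handle bar, 12 mm thick, 110 mm long along the hinge direction, on two 12 mm arms at its ends, 50 mm in front of the leaf's edge, level with the leaf's mid-thickness. Closed: 175 mm in front of the hinge axis and 22 mm above it (62 mm above the bench). Moves and turns with the leaf about the hinge; the round bar can turn between the fingers
- scraper_mid (a point): scraper block of dark wood, 0.12 kg, standing upright on the bench: foot 26 mm (x) by 105 mm (y) and 18 mm high, on it a handle rail 22 mm (x) by 70 mm (y) from 18 to 58 mm above its underside. This point is its centre, 30 mm above its underside; y along its long direction, z up
- chip_a_mid (a point): fired-clay chip, 12 g, about 26x20x9 mm, lying on the closed leaf; this point is its centre, 4.5 mm above its underside
- chip_b_mid (a point): fired-clay chip, 12 g, about 23x22x8 mm, on the closed leaf; this point is its centre, 4 mm above its underside
- chip_c_mid (a point): fired-clay chip, 12 g, about 28x18x10 mm, on the closed leaf; this point is its centre, 5 mm above its underside. All chips lie with their centres 27 to 105 mm in front of the hinge axis and within press y -0.025 to +0.065
- stamp_mid (a point): bystander: turned wooden stamp, 29 mm thick, 58 mm high; its centre
- cup_mid (a point): bystander: water cup, 69 mm across, 79 mm high; its centre
- stilt_mid (a point): bystander: three-armed kiln stilt, 53 mm across, 18 mm high; its centre
Things that resemble listed ones, but are neither listed nor needed, are in the scene too. Of the things that look like the part that bears scraper_mid, take the one that is farthest from the robot's base at the start.

How it is judged:
By the outcome, as a careful person would: the job done as asked, in the order asked, and still so for the second after the job is handed in, while the arm keeps its last pose, push and grip.
It also fails if it takes over 72 s, if anything falls off the work surface, if the arm or the gripper's body presses on something with over 40 N, if the wrist force passes 120 N, or if a joint passes its speed limit or range.

## Working session

There is one attempt and no reset: what is moved stays moved. The work goes in short steps, Python scripts to look and compute and a tool call to move; the robot and the scene stay as the last step left them, time stands still between calls to the robot, and variables do not carry over. Pictures are saved under pics/ and viewed, at most 10 in all, crops included, and the job is handed in when it is done.

Besides the shell and the picture viewer there is one more tool, called after "Call:" in YAML: its name, and indented under it one key for each argument. jog_arm: Moves the arm, as the interface text tells. Shifts and turns lie within -1 to 1; 1 stands for 4 cm of shift or 4 degrees of turn. Its arguments: {"type":"object","properties":{"motion":{"type":"array","items":{"type":"number"}},"grip_force":{"type":"number"}},"required":["motion"]}

```bash
ls; mkdir -p pics
python3 - <<'E'
from rig import robot
import cv2
o=robot.get_obs(); print(o, robot.tip_reach)
for n in("side","top"):
    im=robot.camera(n); cv2.imwrite(f"pics/{n}0.png",im); c=robot.calibration(n); print(n,c)
E
```

```text
pics
{'time': 0.0, 'q': array([ 1.09750615e+00,  5.28464312e-01,  1.43393558e+00,  5.74226816e-06,
        1.18139876e+00, -1.78481628e-01]), 'joint_velocities': array([ 0.00172073,  0.00037507, -0.00081054, -0.00068277, -0.0009719 ,
       -0.00047193]), 'joint_torque': array([-1.36513547e-03, -4.40041065e+01, -1.76592797e+01,  6.29860489e-02,
        5.84425055e-02, -1.46657344e-04]), 'position': array([0.18121972, 0.59738944, 0.23256218]), 'tool_rot': array([ 1.46872047e-01,  9.89154884e-01, -1.04409215e-03, -3.55637290e-04]), 'ft_force': array([0.21750373, 1.05713656, 0.57753306]), 'moment': array([ 0.04729919,  0.0061579 , -0.03473043]), 'grip_force': 0.0, 'grip_width': 0.08726420676334351} 0.011
side {'fx': 442.3402665067952, 'fy': 442.3402665067952, 'cx': 255.64257991504456, 'cy': 187.38443308782252, 'dist_coeffs': array([-0.12214748,  0.        ,  0.        ,  0.        ,  0.        ]), 'R': array([[ 0.89776999, -0.44036177, -0.0095164 ],
       [-0.28769118, -0.56988502, -0.76971738],
       [ 0.33353085,  0.69376695, -0.63831387]]), 't': array([-0.50929632,  0.14949245,  1.00021596])}
top {'fx': 380.08153080931027, 'fy': 380.08153080931027, 'cx': 257.14681524743696, 'cy': 192.02558223005283, 'dist_coeffs': array([-0.08446979,  0.        ,  0.        ,  0.        ,  0.        ]), 'R': array([[ 0.00419922, -0.9995723 , -0.02894119],
       [-0.99619792, -0.0016631 , -0.08710304],
       [ 0.08701766,  0.02919692, -0.99577882]]), 't': array([-0.06332607,  0.53851444,  0.88906205])}
```

View pics/top0.png

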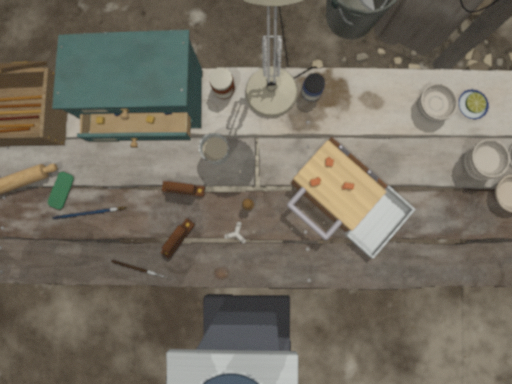

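View pics/side0.png

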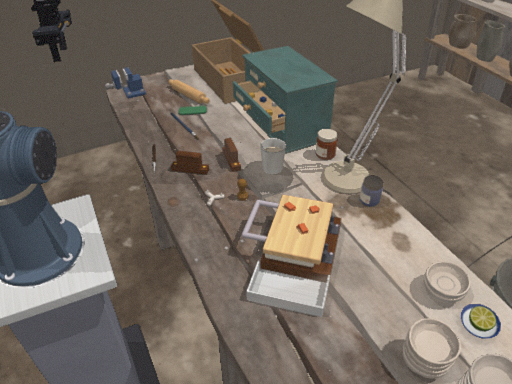

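Top view: two brown scraper-like blocks at (184,189) and (178,238). The press leaf is near (340,185), with chips at (329,162), (315,182) and (348,186). The tray is at (380,220) and the handle bar at (312,218). Stamp (248,204), stilt (235,233), cup (215,147). The robot base is at the bottom centre, so the block at (184,189) looks farthest. I'll confirm that with rays and a crop.

```bash
cat > h.py <<'E'
from rig import robot
import numpy as np, cv2
C={n:robot.calibration(n) for n in("side","top")}
def K(c): return np.array([[c["fx"],0,c["cx"]],[0,c["fy"],c["cy"]],[0,0,1]])
def ray(n,p):
    c=C[n]; u=cv2.undistortPoints(np.array([[p]],float),K(c),c["dist_coeffs"])[0,0]
    return -c["R"].T@c["t"], c["R"].T@np.array([u[0],u[1],1.])
def plane(n,p,z):
    o,d=ray(n,p); return o+d*(z-o[2])/d[2]
def proj(n,X):
    c=C[n]; return cv2.projectPoints(np.atleast_2d(np.array(X,float)),cv2.Rodrigues(c["R"])[0],c["t"],K(c),c["dist_coeffs"])[0][:,0]
def tri(pt,ps):
    (a,d),(b,e)=ray("top",pt),ray("side",ps); d=d/np.linalg.norm(d);e=e/np.linalg.norm(e)
    s=np.linalg.lstsq(np.c_[d,-e],b-a,rcond=None)[0]; p,q=a+s[0]*d,b+s[1]*e
    return (p+q)/2,np.linalg.norm(p-q)
E
python3 - <<'E'
from h import *
t=cv2.imread("pics/top0.png"); s=cv2.imread("pics/side0.png")
for n,p in (("far",(184,189)),("near",(178,238))): 
    X=plane("top",p,.058); print(n,X.round(3),np.hypot(*X[:2]).round(3))
up=lambda im,x,y,w,h,f:cv2.resize(im[y:y+h,x:x+w],None,fx=f,fy=f,interpolation=cv2.INTER_CUBIC)
a=up(t,150,170,100,75,4); b=up(s,160,130,100,75,4); c=up(t,280,130,140,130,2.857) ; d=up(s,235,185,115,130,2.857)
r2=np.hstack([c,np.pad(d,((0,0),(0,max(0,400-d.shape[1])),(0,0)))[:, :400]])[:300+71]
cv2.imwrite("pics/c1.png",np.hstack([a,b])); cv2.imwrite("pics/c2.png",np.hstack([c[:,:400],d[:,:400]]))
# leaf mask + scraper mask (HSV)
for n,im in(("top",t),("side",s)):
    hsv=cv2.cvtColor(im,cv2.COLOR_BGR2HSV)
    for nm,lo,hi in(("leaf",(12,70,150),(28,190,255)),("chip",(0,140,120),(11,255,255)),("dark",(3,110,40),(14,255,140))):
        m=cv2.inRange(hsv,lo,hi); k,_,st,ce=cv2.connectedComponentsWithStats(m)
        for i in range(1,k):
            if st[i,4]>25: print(n,nm,st[i],ce[i].round(1), np.array(cv2.minAreaRect(cv2.findContours((( cv2.connectedComponents(m)[1])==i).astype(np.uint8),0,2)[0][0])[0]).round(1))
E
```

```text
far [0.542 0.108 0.058] 0.553
near [0.429 0.119 0.058] 0.445
top leaf [473 100   8  11  40] [476.2 103.9] [477.2 104.5]
top leaf [  5 111  23   2  30] [ 15.8 111.4] [ 16.  111.5]
top leaf [  91  114   96   18 1447] [140.6 123. ] [138.5 122.5]
top leaf [ 294  140   91   90 3974] [339.6 184.7] [339.3 184.4]
top leaf [  0 165  41  24 477] [ 19.8 176.5] [ 19.5 176.6]
top leaf [ 43 164  12   8  57] [ 48.6 167.5] [ 48.2 167.5]
top chip [326 158   6   8  32] [328.8 161.6] [329.  161.5]
top chip [311 178   9   7  39] [314.9 181.5] [315.  181.5]
top chip [343 184  10   5  33] [347.8 185.8] [347.5 186. ]
top dark [214  83  20  11  58] [225.2  89.4] [224.1  89.2]
top dark [  0 115  39   6 143] [ 18.9 117.4] [ 19.  117.4]
top dark [350 155  17  16  48] [358.1 162.5] [357.8 162.3]
top dark [162 182  43  14 342] [181.5 188. ] [183.  188.3]
top dark [162 219  32  39 413] [176.3 237.7] [176.5 237.3]
side leaf [217  65  11  10  31] [222.2  68.9] [222.5  69. ]
side leaf [169  79  40  22 253] [188.9  89. ] [188.7  89.1]
side leaf [249  91  36  30 307] [267.1 104.7] [266.4 103.1]
side leaf [ 263  195   70   66 3051] [299.2 228.1] [297.9 225.9]
side leaf [471 307  24  21 280] [482.5 317.2] [482.8 317.2]
side chip [285 202  11   9  58] [289.8 206. ] [289.7 206.4]
side chip [310 206   9   7  49] [314.  208.7] [314. 209.]
side chip [297 223  11  10  64] [302.7 227.6] [302.8 227.8]
side dark [225 138  12  14  86] [230.5 144.6] [230.3 145.1]
side dark [317 138  20  21 201] [328.  147.8] [326.5 148. ]
side dark [171 151  38  23 540] [189.2 162.5] [190.2 162. ]
side dark [228 156  13  15  84] [234.  164.2] [233.6 162.7]
side dark [334 217   7   7  37] [336.5 220.2] [337. 220.]
side dark [325 233  13  20 167] [331.  241.5] [330.2 242.2]
side dark [261 253  71  25 623] [296.8 267.5] [295.3 266.7]
```

View pics/c1.png

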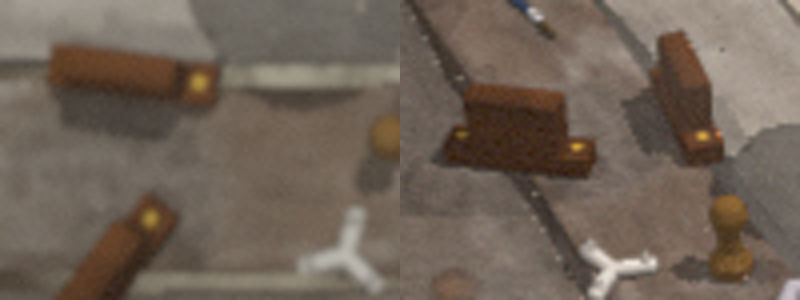

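View pics/c2.png

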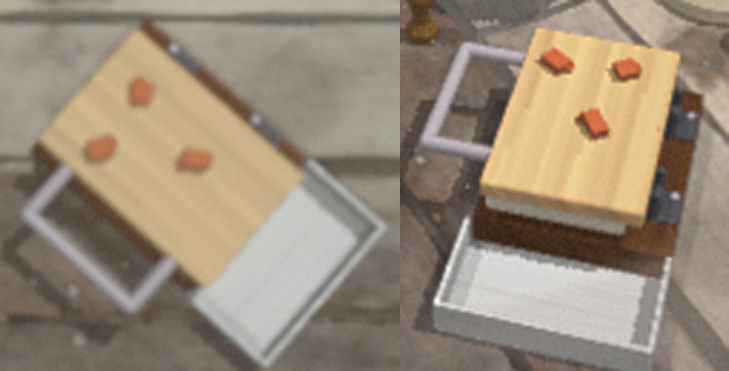

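The crop shows the two scrapers. The far one is at top (184,189) / side (231,155), with its foot's right end at top (204.7,191) and the rail's left end at (162.5,186). The near one is at top (178,238) / side (189,162). At 0.553 m from the base against 0.445 m, the far one is the one to take.

Run:
```python
from h import *
t=cv2.imread("pics/top0.png"); s=cv2.imread("pics/side0.png")
for n,im in(("top",t),("side",s)):
    hsv=cv2.cvtColor(im,cv2.COLOR_BGR2HSV); m=cv2.inRange(hsv,(10,60,130),(28,200,255))|cv2.inRange(hsv,(0,130,110),(11,255,255))
    cs=cv2.findContours(m,0,1)[0]
    c=[c for c in cs if cv2.pointPolygonTest(c,(340,185) if n=="top" else (299,230),False)>0][0][:,0]
    W=np.array([plane(n,p,.07)[:2] for p in c],np.float32)
    r=cv2.minAreaRect(W); print(n,np.round(r[0],4),np.round(r[1],4),r[2]); print(cv2.boxPoints(r).round(4))
for a,b in(((328.8,161.6),(289.8,206)),((314.9,181.5),(289.8,206)),((314.9,181.5),(314,208.7)),((328.8,161.6),(314,208.7)),((347.8,185.8),(302.7,227.6)),): print(a,tri(a,b))
for p in((328.8,161.6),(314.9,181.5),(347.8,185.8)): print("chip",plane("top",p,.077).round(4))
e=plane("top",(204.7,191.25),.016);l=plane("top",(162.5,186.25),.057);d=(l-e)[:2];print("foot end",e,"rail end",l,np.hypot(*d),np.degrees(np.arctan2(d[1],d[0])))
u=d/np.hypot(*d); c=(e[:2]+u*52.5e-3+l[:2]-u*35e-3)/2;print("scraper",c)
print("proj side top-centre",proj("side",[[*c,.058],[*(c+u*.035),.058],[*(c-u*.0525),.018],[*(c-u*.035),.058]]).round(1))
for nm,p,z in(("stamp",(248,203.5),.04),("stilt",(235,233),.01),("cup",(215,147),.06)):print(nm,plane("top",p,z).round(3))
# bar corners
for p in((280+23/2.857,130+215/2.857),(280+131/2.857,130+306/2.857)):print("bar",plane("top",p,.062).round(4))
```

```text
top [ 0.5528 -0.2496] [0.179  0.1237] 48.12386703491211
[[ 0.4471 -0.275 ]
 [ 0.5391 -0.3575]
 [ 0.6586 -0.2243]
 [ 0.5665 -0.1417]]
side [ 0.5683 -0.2521] [0.2255 0.1464] 48.416290283203125
[[ 0.4387 -0.2879]
 [ 0.5482 -0.385 ]
 [ 0.6979 -0.2164]
 [ 0.5884 -0.1192]]
(328.8, 161.6) (array([ 0.57652922, -0.21361582,  0.09054211]), np.float64(0.051741459062249896))
(314.9, 181.5) (array([ 0.55880381, -0.19410147,  0.07398268]), np.float64(0.0010193565329665514))
(314.9, 181.5) (array([ 0.58408258, -0.20827432,  0.06289478]), np.float64(0.054737630700980006))
(328.8, 161.6) (array([ 0.60411788, -0.22613819,  0.07320026]), np.float64(9.825774199970421e-05))
(347.8, 185.8) (array([ 0.54889256, -0.26818766,  0.07515572]), np.float64(0.0007275059782616775))
chip [ 0.6034 -0.2255  0.077 ]
chip [ 0.558  -0.1935  0.077 ]
chip [ 0.5484 -0.2676  0.077 ]
foot end [0.54095254 0.06595923 0.016     ] rail end [0.54888771 0.1588806  0.057     ] 0.09325957773491433 85.11897734396011
scraper [0.54566464 0.12113818]
proj side top-centre [[229.3 143.9]
 [225.4 137.5]
 [236.1 165.8]
 [233.4 150.5]]
stamp [ 0.51  -0.041  0.04 ]
stilt [ 0.44  -0.008  0.01 ]
cup [0.641 0.036 0.06 ]
bar [ 0.505  -0.1336  0.062 ]
bar [ 0.4329 -0.2192  0.062 ]
```

Run:
```python
from h import *
t=cv2.imread("pics/top0.png"); s=cv2.imread("pics/side0.png")
up=lambda im,x,y,w,h,f:cv2.resize(im[y:y+h,x:x+w],None,fx=f,fy=f,interpolation=cv2.INTER_CUBIC)
cv2.imwrite("pics/c3.png",np.hstack([up(t,60,80,160,120,2.5),up(s,210,50,160,120,2.5)]))
c=np.array([.5457,.1211]); 
# body corners around scraper at body underside height .092 and gripper yaw -4.9deg
a=np.radians(-4.9);y=np.array([np.cos(a),np.sin(a)]);x=np.array([-y[1],y[0]])
P=[[*(c+sy*.095*y+sx*.0375*x),.095] for sy,sx in((1,1),(1,-1),(-1,-1),(-1,1))]
print(np.round(P,3),proj("top",P).round(0),proj("side",P).round(0))
```

```text
[[0.644 0.15  0.095]
 [0.637 0.076 0.095]
 [0.448 0.092 0.095]
 [0.454 0.167 0.095]] [[163. 143.]
 [195. 146.]
 [186. 230.]
 [153. 227.]] [[256. 119.]
 [266. 132.]
 [199. 147.]
 [192. 133.]]
```

View pics/c3.png

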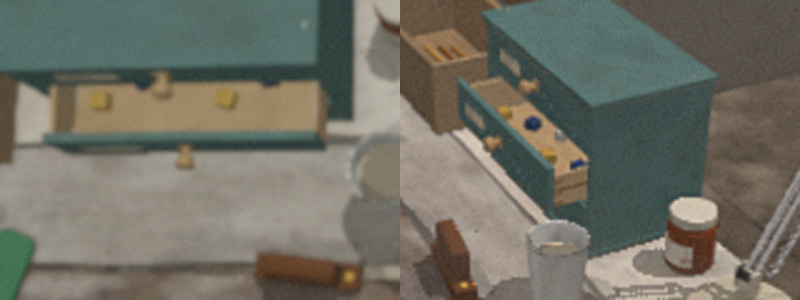

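The crop shows the drawer front's right end at top about (189,135–139) and side about (271,119–132). I'll triangulate that to see how much room the gripper body has.

Run:
```python
from h import *
print(tri((189.2,134.8),(270.8,119)),tri((189,139),(270.8,132)), tri((134,143.5),(246.5,107)))
```

```text
(array([0.6542977 , 0.08281414, 0.12872979]), np.float64(0.0012362199115379992)) (array([0.65800698, 0.0927302 , 0.08013059]), np.float64(0.005018944157995481)) (array([0.64208208, 0.21384228, 0.10321266]), np.float64(0.0021892852059281205))
```

Call:
jog_arm:
  motion: [-0.95,-0.7,0,0,0,0,-1,-0.95,-0.7,0,0,0,0,-1,-0.95,-0.7,0,0,0,0,-1,-0.95,-0.7,0,0,0,0,-1,-0.95,-0.7,0,0,0,0,-1,-0.95,-0.7,0,0,0,0,-1,0,0,0,0,0,1,-1,0,0,0,0,0,1,-1,0,0,0,0,0,1,-1,0,0,0,0,0,1,-1,0,0,0,0,0,1,-1,0,0,0,0,0,1,-1]
  grip_force: 25

```text
time: 1.6
position: [0.3506, 0.3708, 0.2332]
tool_rot: [0.35, 0.937, -0.0, -0.0]
ft_force: [-0.2, -1.2, -0.2]
grip_width: 0.087
grip_force: 0.0
```

Call:
jog_arm:
  motion: [0,0,0,0,0,1,-1,0,0,0,0,0,1,-1,0,0,0,0,0,1,-1,0,0,0,0,0,1,-1,0,0,0,0,0,1,-1,0,0,0,0,0,1,-1,0,0,0,0,0,1,-1,0,0,0,0,0,1,-1,0,0,0,0,0,1,-1,0,0,0,0,0,1,-1,0,0,0,0,0,1,-1,0,0,0,0,0,1,-1]

```text
time: 3.1
position: [0.3506, 0.3708, 0.2332]
tool_rot: [0.701, 0.713, -0.0, -0.0]
ft_force: [-0.4, 0.6, 0.0]
grip_width: 0.0871
grip_force: 0.0
```

```bash
cat >> h.py <<'E'
from scipy.spatial.transform import Rotation as Rn
P0=np.array([.6008,-.2927,0]); YA=np.radians(-41.9); PX=np.array([np.cos(YA),np.sin(YA),0]); PY=np.array([-PX[1],PX[0],0])
def press(x,y,z): return P0+x*PX+y*PY+np.array([0,0,z])
def topress(w): d=np.asarray(w)-P0; return np.array([d@PX,d@PY,d[2]])
def togo(pos,yaw=None):
    "units in tool axes still to go to a tool-down pose whose tool y has the world angle yaw (deg)"
    o=robot.get_obs(); R=Rn.from_quat(o["tool_rot"]); y=R.as_matrix()[:,1]; cy=np.degrees(np.arctan2(y[1],y[0]))
    ry=np.array([np.cos(np.radians(yaw)),np.sin(np.radians(yaw)),0]) if yaw is not None else y
    G=np.c_[np.cross(ry,[0,0,-1]),ry,[0,0,-1]]
    print("t",round(o["time"],2),"pos",o["position"].round(4),"yaw",cy.round(1),"F",o["ft_force"].round(1),"w",round(o["grip_width"],4),"gf",round(o["grip_force"],1))
    print("shift",(R.inv().apply(np.asarray(pos)-o["position"])/.04).round(2),"turn",(np.degrees((R.inv()*Rn.from_matrix(G)).as_rotvec())/4).round(2))
E
python3 -c "
from h import *
togo([.5457,.121,.2],-4.9)"
```

```text
t 3.1 pos [0.3506 0.3708 0.2332] yaw 1.0 F [-0.4  0.6  0. ] w 0.0871 gf 0.0
shift [-6.33  4.77  0.83] turn [-0.01  0.01  1.47]
```

Call:
jog_arm:
  motion: [0,0,0,0,0,0.75,-1,0,0,0,0,0,0.72,-1,-0.725,0.675,0.1,0,0,0,-1,-0.725,0.675,0.1,0,0,0,-1,-0.725,0.675,0.1,0,0,0,-1,-0.725,0.675,0.1,0,0,0,-1,-0.725,0.675,0.1,0,0,0,-1,-0.725,0.675,0.1,0,0,0,-1,-0.725,0.675,0.1,0,0,0,-1,-0.725,0.675,0.1,0,0,0,-1,0,0,0,0,0,0,-1]

```text
time: 4.47
position: [0.5486, 0.1196, 0.2009]
tool_rot: [0.737, 0.676, 0.0, 0.0]
ft_force: [-1.5, 0.1, -0.3]
grip_width: 0.0868
grip_force: 0.0
```

```bash
python3 -c "
from h import *
togo([.5457,.121,.034],-4.9)
c=np.array([.5457,.121]);
cv2.imwrite('pics/s1.png',robot.camera('side'))"
```

```text
t 4.47 pos [0.5486 0.1196 0.2009] yaw -5.0 F [-1.5  0.1 -0.3] w 0.0868 gf 0.0
shift [ 0.03 -0.08  4.17] turn [ 0.01  0.01 -0.02]
```

View pics/s1.png

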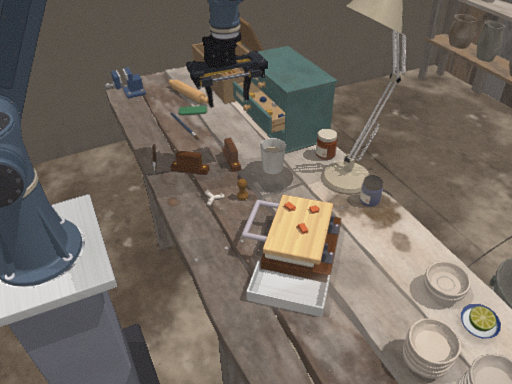

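The side view shows the open gripper above the far scraper (231,155), clear of the drawer. I'll descend now.

Call:
jog_arm:
  motion: [0.03,-0.08,0.6,0,0,0,-1,0,0,0.8,0,0,0,-1,0,0,0.8,0,0,0,-1,0,0,0.6,0,0,0,-1,0,0,0.5,0,0,0,-1,0,0,0.4,0,0,0,-1,0,0,0.25,0,0,0,-1,0,0,0.2,0,0,0,-1,0,0,0,0,0,0,-1]

```text
time: 5.65
position: [0.5436, 0.1234, 0.0353]
tool_rot: [0.736, 0.677, -0.0, -0.0]
ft_force: [0.1, 1.1, 0.7]
grip_width: 0.0869
grip_force: 0.0
```

Call:
jog_arm:
  motion: [0,0,0,0,0,0,1,0,0,0,0,0,0,1,0,0,0,0,0,0,1,0,0,0,0,0,0,1,0,0,0,0,0,0,1,0,0,0,0,0,0,1]
  grip_force: 30

```text
time: 6.4
position: [0.5438, 0.1233, 0.0355]
tool_rot: [0.736, 0.677, -0.0, 0.0]
ft_force: [-0.2, 0.2, -1.2]
grip_width: 0.0352
grip_force: 0.0
```

```bash
python3 -c "
from h import *
togo([.5457,.121,.2],-4.9)
im=robot.camera('side');cv2.imwrite('pics/s2.png',cv2.resize(im[80:200,150:310],None,fx=4,fy=4))"
```

```text
t 6.4 pos [0.5438 0.1233 0.0355] yaw -4.8 F [-0.2  0.2 -1.2] w 0.0352 gf 0.0
shift [-0.05  0.05 -4.11] turn [-0.    0.    0.03]
```

View pics/s2.png

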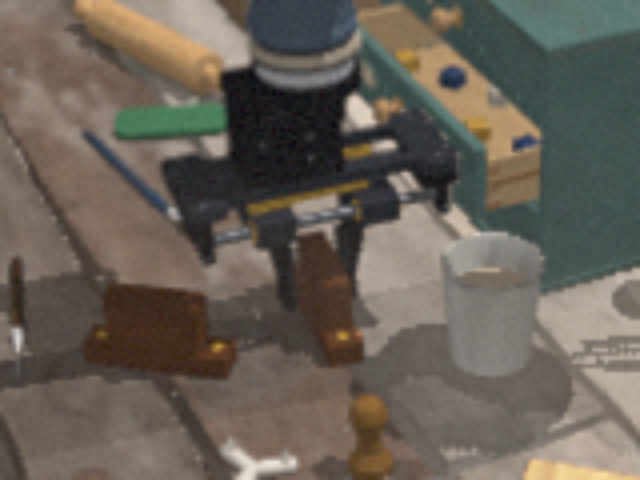

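The fingers straddle the far scraper's rail correctly, with about 35 mm still open, so I'll finish closing.

Call:
jog_arm:
  motion: [0,0,0,0,0,0,1,0,0,0,0,0,0,1,0,0,0,0,0,0,1,0,0,0,0,0,0,1]
  grip_force: 30

```text
time: 6.95
position: [0.5442, 0.1233, 0.0357]
tool_rot: [0.736, 0.677, 0.0, 0.0]
ft_force: [1.6, -0.9, 1.6]
grip_width: 0.0217
grip_force: 30.0
```

```bash
python3 -c "
from h import *
togo([.5457,.121,.2],-4.9)"
```

```text
t 6.95 pos [0.5442 0.1233 0.0357] yaw -4.8 F [ 1.6 -0.9  1.6] w 0.0217 gf 30.0
shift [-0.05  0.05 -4.11] turn [ 0.01 -0.    0.03]
```

Call:
jog_arm:
  motion: [0,0,-0.2,0,0,0,1,0,0,-0.4,0,0,0,1,0,0,-0.6,0,0,0,1,0,0,-0.8,0,0,0,1,0,0,-0.8,0,0,0,1,0,0,-0.8,0,0,0,1,0,0,-0.5,0,0,0,1,0,0,0,0,0,0,1]

```text
time: 7.95
position: [0.5445, 0.1234, 0.202]
tool_rot: [0.736, 0.677, 0.002, 0.002]
ft_force: [-0.4, 0.7, -1.2]
grip_width: 0.022
grip_force: 30.0
```

```bash
python3 -c "
from h import *
togo(press(-.07,.095,.2),48.1)
print(tri((272,8),(400,30)),tri((272,35),(402,62)),tri((270,80),(352,165)))
print(press(-.07,.095,0))
q=robot.get_obs()['q'];print(q.round(3))"
```

```text
t 7.95 pos [0.5445 0.1234 0.202 ] yaw -4.8 F [-0.4  0.7 -1.2] w 0.022 gf 30.0
shift [-7.3   2.3   0.06] turn [  0.06   0.02 -13.22]
(array([ 0.82318114, -0.1143321 ,  0.39826757]), np.float64(0.08006732731127623)) (array([ 0.8257232 , -0.12111627,  0.32516324]), np.float64(0.10019647140777457)) (array([ 0.81139184, -0.09230412,  0.03760097]), np.float64(0.0003578378137204731))
[ 0.61214228 -0.17524212  0.        ]
[ 0.023  0.476  1.638 -0.     1.023  0.106]
```

Call:
jog_arm:
  motion: [-0.8,0.25,0,0,0,0,1,-0.8,0.25,0,0,0,0,1,-0.8,0.25,0,0,0,0,1,-0.8,0.25,0,0,0,0,1,-0.8,0.25,0,0,0,0,1,-0.8,0.25,0,0,0,0,1,-0.8,0.25,0,0,0,0,1,-0.8,0.25,0,0,0,0,1,-0.9,0.3,0,0,0,0,1,0,0,0,0,0,-1,1,0,0,0,0,0,-1,1,0,0,0,0,0,-1,1]

```text
time: 9.45
position: [0.61, -0.175, 0.198]
tool_rot: [0.66, 0.751, -0.0, -0.002]
ft_force: [-0.5, 0.8, -1.9]
grip_width: 0.0217
grip_force: 30.0
```

Call:
jog_arm:
  motion: [0,0,0,0,0,-1,1,0,0,0,0,0,-1,1,0,0,0,0,0,-1,1,0,0,0,0,0,-1,1,0,0,0,0,0,-1,1,0,0,0,0,0,-1,1,0,0,0,0,0,-1,1,0,0,0,0,0,-1,1,0,0,0,0,0,-1,1,0,0,0,0,0,-1,1,0,0,0,0,0,-0.2,1,0,0,0,0,0,0,1]

```text
time: 10.95
position: [0.6106, -0.1751, 0.1988]
tool_rot: [0.359, 0.934, 0.0, -0.001]
ft_force: [-0.2, 0.5, -1.7]
grip_width: 0.0218
grip_force: 30.0
```

```bash
python3 -c "
from h import *
togo(press(-.07,.095,.12),48.1)
print(robot.get_obs()['q'].round(3))
im=robot.camera('top');cv2.imwrite('pics/t3.png',cv2.resize(im[110:280,260:440],None,fx=3,fy=3))"
```

```text
t 10.95 pos [ 0.6106 -0.1751  0.1988] yaw 48.0 F [-0.2  0.5 -1.7] w 0.0218 gf 30.0
shift [-0.03  0.02  1.97] turn [-0.01 -0.02 -0.03]
[-0.455  0.58   1.439  0.     1.124 -1.292]
```

View pics/t3.png

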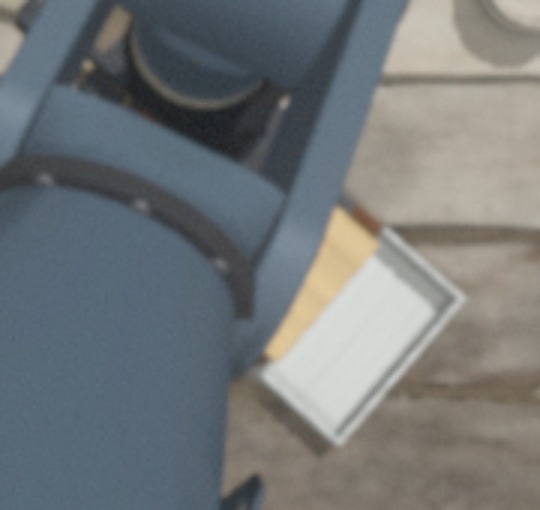

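The top view is blocked by the arm: only the tray and the empty -y part of the leaf are visible at about (360,330). From here I'll go by numbers and side-view masks.

Call:
jog_arm:
  motion: [-0.03,0.02,0.5,0,0,-0.03,1,0,0,0.6,0,0,0,1,0,0,0.5,0,0,0,1,0,0,0.35,0,0,0,1,0,0,0.2,0,0,0,1,0,0,0.1,0,0,0,1,0,0,0,0,0,0,1]

```text
time: 11.88
position: [0.6128, -0.1756, 0.1097]
tool_rot: [0.357, 0.934, -0.0, 0.0]
ft_force: [0.4, 0.2, -1.6]
grip_width: 0.0217
grip_force: 30.0
```

```bash
python3 -c "
from h import *
togo(press(-.07,.095,.1068),48.1); print(topress(robot.get_obs()['position']))"
```

```text
t 11.88 pos [ 0.6128 -0.1756  0.1097] yaw 48.1 F [ 0.4  0.2 -1.6] w 0.0217 gf 30.0
shift [ 0.02 -0.    0.07] turn [0.   0.01 0.01]
[-0.06929968  0.09514598  0.10974206]
```

Call:
jog_arm:
  motion: [0,0,0.07,0,0,0,1,0,0,0,0,0,0,1,0,-0.2,0,0,0,0,1,0,-0.25,0,0,0,0,1,0,-0.25,0,0,0,0,1,0,-0.25,0,0,0,0,1,0,-0.25,0,0,0,0,1,0,-0.25,0,0,0,0,1,0,-0.25,0,0,0,0,1,0,-0.25,0,0,0,0,1]

```text
time: 13.12
position: [0.5601, -0.2342, 0.1068]
tool_rot: [0.357, 0.934, -0.0, 0.0]
ft_force: [-0.4, 0.2, -2.2]
grip_width: 0.0217
grip_force: 30.0
```

```bash
python3 -c "
from h import *
togo(press(-.07,-.102,.1068),48.1); print(topress(robot.get_obs()['position']))
im=robot.camera('side');hsv=cv2.cvtColor(im,cv2.COLOR_BGR2HSV); m=cv2.inRange(hsv,(0,140,120),(11,255,255)); k,_,st,ce=cv2.connectedComponentsWithStats(m)
for i in range(1,k):
  if st[i,4]>10 and 220<ce[i][0]<360 and 180<ce[i][1]<320: print(st[i,4],ce[i],topress(plane('side',ce[i],.076)).round(3))"
```

```text
t 13.12 pos [ 0.5601 -0.2342  0.1068] yaw 48.1 F [-0.4  0.2 -2.2] w 0.0217 gf 30.0
shift [ 0.02 -2.96 -0.  ] turn [0.   0.   0.01]
[-0.06936104  0.01640652  0.10675531]
71 [286.70422535 221.64788732] [-0.092 -0.008  0.076]
135 [306.76296296 227.26666667] [-0.046 -0.014  0.076]
```

Call:
jog_arm:
  motion: [0,-0.25,0,0,0,0,1,0,-0.25,0,0,0,0,1,0,-0.25,0,0,0,0,1,0,-0.25,0,0,0,0,1,0,-0.25,0,0,0,0,1,0,-0.25,0,0,0,0,1,0,-0.2,0,0,0,0,1,0,-0.2,0,0,0,0,1,0,-0.2,0,0,0,0,1,0,-0.2,0,0,0,0,1,0,-0.2,0,0,0,0,1,0,-0.2,0,0,0,0,1]

```text
time: 14.68
position: [0.4881, -0.3145, 0.1067]
tool_rot: [0.357, 0.934, -0.0, -0.0]
ft_force: [-0.4, 0.8, -1.1]
grip_width: 0.0215
grip_force: 30.0
```

Call:
jog_arm:
  motion: [0,-0.2,0,0,0,0,1,0,-0.1,0,0,0,0,1,0,0,0,0,0,0,1]

```text
time: 15.05
position: [0.4803, -0.3233, 0.1068]
tool_rot: [0.357, 0.934, 0.0, 0.0]
ft_force: [0.5, -0.6, -1.2]
grip_width: 0.0217
grip_force: 30.0
```

```bash
python3 -c "
from h import *
togo(press(-.07,-.102,.1068),48.1); print(topress(robot.get_obs()['position']))
im=robot.camera('side');cv2.imwrite('pics/s4.png',cv2.resize(im[160:330,220:380],None,fx=3.5,fy=3.5,interpolation=cv2.INTER_CUBIC));hsv=cv2.cvtColor(im,cv2.COLOR_BGR2HSV); m=cv2.inRange(hsv,(0,140,120),(11,255,255)); k,_,st,ce=cv2.connectedComponentsWithStats(m)
for i in range(1,k):
  if st[i,4]>10 and 220<ce[i][0]<360 and 180<ce[i][1]<320: print(st[i,4],ce[i],topress(plane('side',ce[i],.076)).round(3),topress(plane('side',ce[i],.009)).round(3))"
```

```text
t 15.05 pos [ 0.4803 -0.3233  0.1068] yaw 48.1 F [ 0.5 -0.6 -1.2] w 0.0217 gf 30.0
shift [ 0.02  0.03 -0.  ] turn [ 0. -0.  0.]
[-0.06927062 -0.10324307  0.10676376]
64 [274.734375 276.6875  ] [-0.08  -0.163  0.076] [-0.092 -0.11   0.009]
57 [285.52631579 283.29824561] [-0.057 -0.173  0.076] [-0.066 -0.121  0.009]
39 [297.84615385 286.92307692] [-0.032 -0.175  0.076] [-0.039 -0.124  0.009]
```

View pics/s4.png

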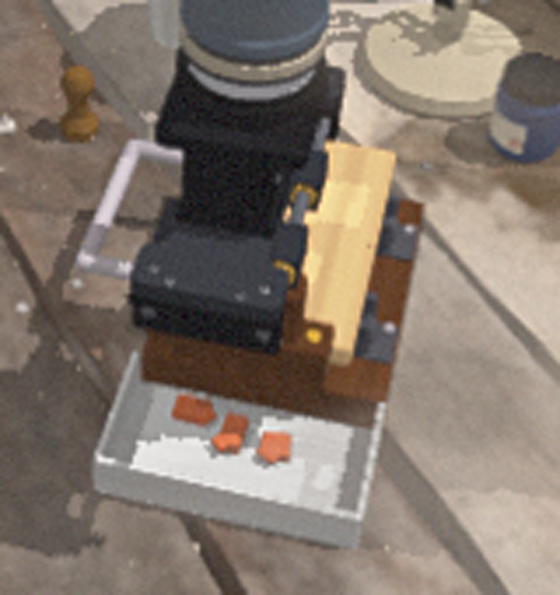

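The side view shows all three chips in the tray, at crop (194,408), (232,432) and (275,446), and the leaf is clear. Next I'll put the scraper on the free bench beyond the tray, at press (0,-0.27).

Call:
jog_arm:
  motion: [0,0,-0.5,0,0,0,1,0,0,-0.5,0,0,0,1,-0.3,-0.7,0,0,0,0,1,-0.3,-0.7,0,0,0,0,1,-0.3,-0.7,0,0,0,0,1,-0.3,-0.7,0,0,0,0,1,-0.3,-0.7,0,0,0,0,1,-0.23,-0.67,0,0,0,0,1,0,0,0.7,0,0,0,1,0,0,0.7,0,0,0,1,0,0,0.6,0,0,0,1,0,0,0.3,0,0,0,1]

```text
time: 16.6
position: [0.4202, -0.4928, 0.0532]
tool_rot: [0.357, 0.934, 0.001, -0.001]
ft_force: [0.5, -0.4, -0.7]
grip_width: 0.0219
grip_force: 30.0
```

```bash
python3 -c "
from h import *
togo(press(0,-.27,.0357),48.1); print(topress(robot.get_obs()['position']))"
```

```text
t 16.6 pos [ 0.4202 -0.4928  0.0532] yaw 48.2 F [ 0.5 -0.4 -0.7] w 0.0219 gf 30.0
shift [-0.02 -0.01  0.44] turn [ 0.01 -0.04  0.01]
[-0.00080021 -0.26950048  0.05315239]
```

Call:
jog_arm:
  motion: [0,0,0.2,0,0,0,1,0,0,0.15,0,0,0,1,0,0,0.05,0,0,0,1,0,0,0,0,0,0,1]

```text
time: 17.1
position: [0.4209, -0.4937, 0.0392]
tool_rot: [0.357, 0.934, -0.0, 0.0]
ft_force: [-0.5, -0.1, -1.0]
grip_width: 0.022
grip_force: 30.0
```

Call:
jog_arm:
  motion: [0,0,0.06,0,0,0,1,0,0,0.03,0,0,0,1,0,0,0,0,0,0,1]

```text
time: 17.48
position: [0.4209, -0.4936, 0.0357]
tool_rot: [0.357, 0.934, -0.0, 0.0]
ft_force: [-0.2, 0.6, 2.5]
grip_width: 0.0218
grip_force: 30.0
```

Call:
jog_arm:
  motion: [0,0,0,0,0,0,0,0,0,0,0,0,0,-0.5,0,0,0,0,0,0,-1,0,0,0,0,0,0,-1,0,0,0,0,0,0,-1,0,0,0,0,0,0,-1,0,0,0,0,0,0,-1,0,0,0,0,0,0,-1]

```text
time: 18.48
position: [0.4208, -0.4934, 0.0351]
tool_rot: [0.357, 0.934, -0.0, 0.0]
ft_force: [1.2, 0.5, -0.1]
grip_width: 0.0857
grip_force: 0.0
```

Call:
jog_arm:
  motion: [0,0,-0.3,0,0,0,-1,0,0,-0.6,0,0,0,-1,0,0,-0.8,0,0,0,-1,0,0,-0.8,0,0,0,-1,0,0,-0.8,0,0,0,-1,0,0,-0.6,0,0,0,-1,0,0,0,0,0,0,-1]

```text
time: 19.35
position: [0.4216, -0.4948, 0.1943]
tool_rot: [0.357, 0.934, -0.002, 0.002]
ft_force: [0.2, -0.5, 0.1]
grip_width: 0.087
grip_force: 0.0
```

```bash
python3 -c "
from h import *
togo(press(-.175,0,.16),-41.9); print(topress(robot.get_obs()['position']))
# scraper check from the side view
im=robot.camera('side');np.save('s5.npy',im);hsv=cv2.cvtColor(im,cv2.COLOR_BGR2HSV);m=cv2.inRange(hsv,(3,110,40),(14,255,140));k,_,st,ce=cv2.connectedComponentsWithStats(m)
for i in range(1,k):
  if st[i,4]>40 and ce[i][1]>200: print(st[i],ce[i])
print(proj('side',[press(0,-.27,.058),press(0,-.27,.03)]))"
```

```text
t 19.35 pos [ 0.4216 -0.4948  0.1943] yaw 48.2 F [ 0.2 -0.5  0.1] w 0.087 gf 0.0
shift [4.41 6.76 0.82] turn [ 0.05  0.09 22.51]
[ 0.00160422 -0.27007028  0.19428089]
[261 254  29  19 268] [273.94776119 264.72761194]
[ 275  331   58   37 1206] [304.16583748 349.26533997]
[[304.26828976 339.02869659]
 [303.22072352 347.31837107]]
```

The scraper stands released: its mask is centred at side (304,349), against (304,345) predicted. Next is the handle bar, with the fingers only part open so they clear the leaf edge.

Call:
jog_arm:
  motion: [0.44,0.68,0,0,0,0,0.2,0.44,0.68,0,0,0,0,0.2,0.44,0.68,0,0,0,0,0.2,0.44,0.68,0,0,0,0,0.2,0.44,0.68,0,0,0,0,0.2,0.44,0.68,0,0,0,0,0.2,0.44,0.68,0,0,0,0,0.2,0.44,0.68,0,0,0,0,0.2,0.44,0.68,0,0,0,0,0.2,0.44,0.68,0,0,0,0,0.2,0,0,0,0,0,1,0.2,0,0,0,0,0,1,0.2]

```text
time: 20.9
position: [0.4703, -0.1722, 0.1899]
tool_rot: [0.422, 0.907, 0.0, -0.001]
ft_force: [0.4, -0.0, -0.5]
grip_width: 0.035
grip_force: 0.0
```

Call:
jog_arm:
  motion: [0,0,0,0,0,1,0.2,0,0,0,0,0,1,0.2,0,0,0,0,0,1,0.2,0,0,0,0,0,1,0.2,0,0,0,0,0,1,0.2,0,0,0,0,0,1,0.2,0,0,0,0,0,1,0.2,0,0,0,0,0,1,0.2,0,0,0,0,0,1,0.2,0,0,0,0,0,1,0.2,0,0,0,0,0,1,0.2,0,0,0,0,0,1,0.2]

```text
time: 22.4
position: [0.4701, -0.1728, 0.1898]
tool_rot: [0.755, 0.656, -0.0, -0.002]
ft_force: [-0.9, 0.0, -0.0]
grip_width: 0.0349
grip_force: 0.0
```

Call:
jog_arm:
  motion: [0,0,0,0,0,1,0.2,0,0,0,0,0,1,0.2,0,0,0,0,0,1,0.2,0,0,0,0,0,1,0.2,0,0,0,0,0,1,0.2,0,0,0,0,0,1,0.2,0,0,0,0,0,1,0.2,0,0,0,0,0,1,0.2,0,0,0,0,0,0.5,0.2,0,0,0,0,0,0,0.2]

```text
time: 23.65
position: [0.4707, -0.1731, 0.1905]
tool_rot: [0.913, 0.408, -0.0, -0.001]
ft_force: [0.4, 0.0, -0.0]
grip_width: 0.0346
grip_force: 0.0
```

```bash
python3 -c "
from h import *
togo(press(-.175,0,.054),-41.9); print(topress(robot.get_obs()['position']),robot.get_obs()['q'].round(2))
# bar cross-check: bar/arm corner in side view start picture
for p in ((235+465/2.857,185+45/2.857),(235+424/2.857-400/2.857*0,185)): pass
print(proj('side',[press(-.175,.055,.062),press(-.175,-.055,.062)]),proj('top',[press(-.175,.055,.062),press(-.175,-.055,.062)]))"
```

```text
t 23.65 pos [ 0.4707 -0.1731  0.1905] yaw -41.8 F [ 0.4  0.  -0. ] w 0.0346 gf 0.0
shift [-0.05  0.05  3.41] turn [-0.02  0.    0.02]
[-0.17672145  0.00209054  0.19048613] [-0.58  0.43  1.78 -0.    0.93  0.15]
[[257.74780586 201.34298163]
 [244.0952102  233.86889094]] [[288.60223695 204.28075355]
 [324.7680868  236.6916742 ]]
```

Call:
jog_arm:
  motion: [-0.05,0.05,0.6,0,0,0,0.2,0,0,0.7,0,0,0,0.2,0,0,0.7,0,0,0,0.2,0,0,0.6,0,0,0,0.2,0,0,0.4,0,0,0,0.2,0,0,0.25,0,0,0,0.2,0,0,0.16,0,0,0,0.2,0,0,0,0,0,0,0.2]

```text
time: 24.65
position: [0.4713, -0.1762, 0.0546]
tool_rot: [0.913, 0.408, -0.0, -0.0]
ft_force: [0.1, 0.4, 0.0]
grip_width: 0.0347
grip_force: 0.0
```

```bash
python3 -c "
from h import *
togo(press(-.175,0,.054),-41.9); print(topress(robot.get_obs()['position']))
im=robot.camera('side');cv2.imwrite('pics/s6.png',cv2.resize(im[150:270,220:360],None,fx=5,fy=5,interpolation=cv2.INTER_CUBIC))"
```

```text
t 24.65 pos [ 0.4713 -0.1762  0.0546] yaw -41.8 F [0.1 0.4 0. ] w 0.0347 gf 0.0
shift [-0.01 -0.02  0.02] turn [-0.    0.    0.01]
[-0.17423424  0.00021435  0.05463954]
```

View pics/s6.png

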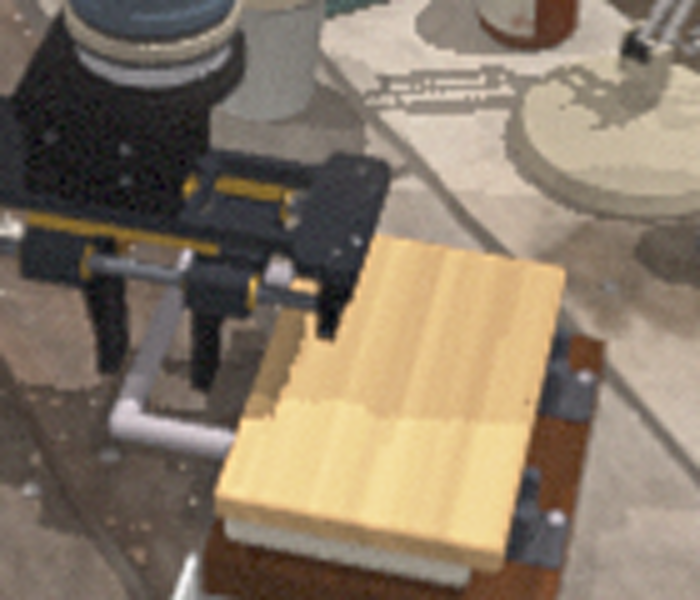

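The fingers at crop (108,340) and (205,350) straddle the bar at (155,340), and the body is clear above the leaf. Closing.

Call:
jog_arm:
  motion: [0,0,0,0,0,0,1,0,0,0,0,0,0,1,0,0,0,0,0,0,1,0,0,0,0,0,0,1,0,0,0,0,0,0,1]
  grip_force: 25

```text
time: 25.32
position: [0.4711, -0.176, 0.055]
tool_rot: [0.913, 0.408, -0.0, -0.0]
ft_force: [-1.1, 1.0, 3.7]
grip_width: 0.0113
grip_force: 25.0
```

```bash
cat >> h.py <<'E'
def arc(c,th0,th1,n):
    "rows (tool y, tool z, units) of a tool-down, bar-gripping arc; tool y = press +x, tool z = down"
    f=lambda t:np.array([-.17638*np.cos(t+.1251),.17638*np.sin(t+.1251)])
    T=np.linspace(th0,th1,n+1); p=np.array([f(t) for t in T])
    d=np.diff(p,axis=0)/.04
    print("goal press x,z of TCP",(np.array(c)+p[-1]).round(4))
    print(np.c_[d[:,0],-d[:,1]].round(2).tolist())
E
python3 -c "
from h import *
o=robot.get_obs(); p=topress(o['position']); print(p,o['ft_force'],o['grip_width'],o['grip_force'])
c=(p[0]+.175,p[2]-.022); print('c',c); arc(c,0,.45,12); arc(c,.45,.9,12); arc(c,.9,1.27,12)"
```

```text
[-0.17444503  0.00023543  0.05497109] [-1.13256421  1.03229243  3.67790871] 0.011279015439768397 25.00073790550232
c (np.float64(0.0005549708776323437), np.float64(0.03297109142489037))
goal press x,z of TCP [-0.1475  0.1289]
[[0.02, -0.16], [0.03, -0.16], [0.04, -0.16], [0.04, -0.16], [0.05, -0.16], [0.05, -0.16], [0.06, -0.15], [0.07, -0.15], [0.07, -0.15], [0.08, -0.15], [0.08, -0.14], [0.09, -0.14]]
goal press x,z of TCP [-0.091   0.1837]
[[0.09, -0.14], [0.1, -0.13], [0.1, -0.13], [0.11, -0.13], [0.11, -0.12], [0.12, -0.12], [0.12, -0.11], [0.12, -0.11], [0.13, -0.1], [0.13, -0.1], [0.14, -0.09], [0.14, -0.09]]
goal press x,z of TCP [-0.0303  0.2066]
[[0.12, -0.07], [0.12, -0.07], [0.12, -0.06], [0.12, -0.06], [0.12, -0.05], [0.13, -0.05], [0.13, -0.05], [0.13, -0.04], [0.13, -0.04], [0.13, -0.03], [0.13, -0.03], [0.13, -0.03]]
```

Call:
jog_arm:
  motion: [0,0.02,-0.16,0,0,0,1,0,0.03,-0.16,0,0,0,1,0,0.04,-0.16,0,0,0,1,0,0.04,-0.16,0,0,0,1,0,0.05,-0.16,0,0,0,1,0,0.05,-0.16,0,0,0,1,0,0.06,-0.15,0,0,0,1,0,0.07,-0.15,0,0,0,1,0,0.07,-0.15,0,0,0,1,0,0.08,-0.15,0,0,0,1,0,0.08,-0.14,0,0,0,1,0,0.09,-0.14,0,0,0,1]

```text
time: 26.82
position: [0.4899, -0.1929, 0.1285]
tool_rot: [0.913, 0.408, -0.001, -0.002]
ft_force: [-3.8, 5.2, 0.4]
grip_width: 0.0113
grip_force: 25.0
```

```bash
python3 -c "
from h import *
o=robot.get_obs(); p=topress(o['position']); F=o['ft_force']; print(p,'F press',F@PX,F@PY,F[2],o['grip_width'])"
```

```text
[-0.14918303  0.0001951   0.12848058] F press -6.298012168858127 1.3970593809602572 0.3730218063188196 0.011275081931135014
```

Call:
jog_arm:
  motion: [0,0.07,-0.14,0,0,0,1,0,0.09,-0.13,0,0,0,1,0,0.1,-0.13,0,0,0,1,0,0.11,-0.13,0,0,0,1,0,0.11,-0.12,0,0,0,1,0,0.12,-0.12,0,0,0,1,0,0.12,-0.11,0,0,0,1,0,0.12,-0.11,0,0,0,1,0,0.13,-0.1,0,0,0,1,0,0.13,-0.1,0,0,0,1,0,0.14,-0.09,0,0,0,1,0,0.14,-0.09,0,0,0,1]

```text
time: 28.32
position: [0.5307, -0.2296, 0.1851]
tool_rot: [0.913, 0.408, -0.001, -0.002]
ft_force: [-8.3, 6.8, 12.3]
grip_width: 0.0112
grip_force: 25.0
```

```bash
cat >> h.py <<'E'
def st(c=(.00055,.03297)):
    o=robot.get_obs(); p=topress(o['position']); F=o['ft_force']; r=p[[0,2]]-c
    print(round(o['time'],2),p.round(4),'F press',np.round([F@PX,F@PY,F[2]],1),'w',round(o['grip_width'],4),'r',np.hypot(*r).round(4),'th',(np.arctan2(r[1],-r[0])-.1251).round(3))
E
python3 -c "
from h import *
st()"
```

```text
28.32 [-0.0943  0.0002  0.1851] F press [-10.7  -0.5  12.3] w 0.0112 r 0.1793 th 0.888
```

Call:
jog_arm:
  motion: [0,0.1,-0.1,0,0,0,1,0,0.1,-0.09,0,0,0,1,0,0.11,-0.08,0,0,0,1,0,0.13,-0.06,0,0,0,1,0,0.13,-0.06,0,0,0,1,0,0.13,-0.06,0,0,0,1,0,0.1,-0.04,0,0,0,1,0,0,0,0,0,0,1]

```text
time: 29.32
position: [0.557, -0.2534, 0.2029]
tool_rot: [0.913, 0.408, 0.0, 0.001]
ft_force: [-1.8, -0.0, 2.0]
grip_width: 0.0109
grip_force: 25.0
```

```bash
python3 -c "
from h import *
st();st((.00055,.0365))"
```

```text
29.32 [-5.890e-02  1.000e-04  2.029e-01] F press [-1.3 -1.2  2. ] w 0.0109 r 0.18 th 1.109
29.32 [-5.890e-02  1.000e-04  2.029e-01] F press [-1.3 -1.2  2. ] w 0.0109 r 0.1767 th 1.103
```

Call:
jog_arm:
  motion: [0,0.1,-0.035,0,0,0,1,0,0.1,-0.035,0,0,0,1,0,0.1,-0.03,0,0,0,1,0,0.1,-0.025,0,0,0,1,0,0.1,-0.02,0,0,0,1,0,0.09,-0.02,0,0,0,1,0,0.07,-0.01,0,0,0,1,0,0.05,-0.01,0,0,0,1,0,0,0,0,0,0,1,0,0,0,0,0,0,1]

```text
time: 30.58
position: [0.5775, -0.2717, 0.2101]
tool_rot: [0.913, 0.408, -0.0, 0.0]
ft_force: [-4.1, -2.9, 3.0]
grip_width: 0.0113
grip_force: 25.0
```

```bash
python3 -c "
from h import *
st();st((.00055,.0365))
im=robot.camera('side');cv2.imwrite('pics/s7.png',cv2.resize(im[80:380,180:400],None,fx=2,fy=2,interpolation=cv2.INTER_CUBIC))
st()
# predicted leaf corners (free edge, top face) at 1.27 vs 1.2
for th in (1.2,1.27,1.34):
  f=lambda x,z,y:press(x*np.cos(th)+z*np.sin(th),y,.04-x*np.sin(th)+z*np.cos(th))
  print(th,((proj('side',[f(-.125,.03,-.09),f(-.125,.014,-.09),f(-.004,.03,-.09),f(-.175,.022,-.055)])-[180,80])*2).round(0).tolist())"
```

```text
30.57 [-3.140e-02  1.000e-04  2.101e-01] F press [-1.1 -4.9  3. ] w 0.0113 r 0.18 th 1.267
30.57 [-3.140e-02  1.000e-04  2.101e-01] F press [-1.1 -4.9  3. ] w 0.0113 r 0.1765 th 1.264
30.62 [-3.140e-02  1.000e-04  2.101e-01] F press [-1.9 -4.   1.5] w 0.0108 r 0.18 th 1.267
1.2 [[275.0, 286.0], [259.0, 288.0], [309.0, 374.0], [258.0, 223.0]]
1.27 [[285.0, 287.0], [268.0, 288.0], [309.0, 375.0], [271.0, 223.0]]
1.34 [[294.0, 289.0], [277.0, 289.0], [310.0, 377.0], [284.0, 224.0]]
```

View pics/s7.png

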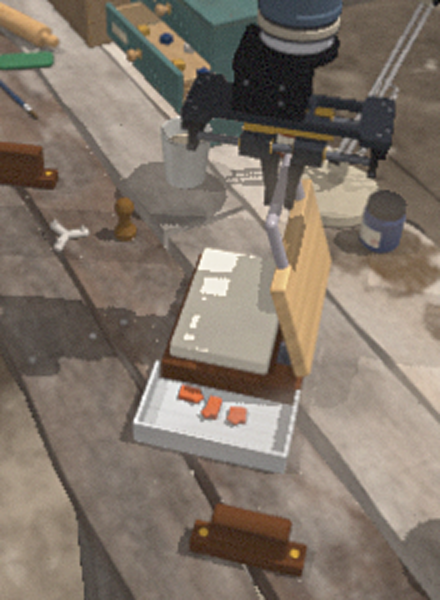

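The side view shows the leaf raised and held by the bar, the chips in the tray at crop (190,394), (212,407) and (237,415), and the scraper standing at (248,535). Stamp, cup and stilt have not moved. The free corner of the leaf's near end face reads about (289,267), so I'll check the leaf angle from that numerically. I won't open any more pictures, because my count has gone past the limit of 10.

Run:
```python
from h import *
im=cv2.resize(robot.camera('side'),None,fx=1,fy=1)
def onend(p,y=-.09):
    o,d=ray('side',p); n=PY; s=(y-(o-P0)@n)/(d@n); return topress(o+s*d)
for p in((289,267),(274,272),(303,372),(289,368)): print(p,onend((p[0]/2+180,p[1]/2+80)).round(3))
hsv=cv2.cvtColor(im,cv2.COLOR_BGR2HSV); m=cv2.inRange(hsv,(10,60,90),(28,200,255)); k,l,s,c=cv2.connectedComponentsWithStats(m)
for i in range(1,k):
    if s[i,4]>300 and 300<c[i][0]<350:
        ct=cv2.findContours((l==i).astype(np.uint8),0,2)[0][0]; a=cv2.approxPolyDP(ct,3,True)[:,0]; print(s[i]); print([(p.tolist(),onend(p).round(3).tolist()) for p in a])
st()
```

```text
(289, 267) [-0.007 -0.09   0.195]
(274, 272) [-0.02  -0.09   0.185]
(303, 372) [ 0.021 -0.09   0.056]
(289, 368) [ 0.006 -0.09   0.057]
[286 331  40  19 393]
[([286, 335], [-0.063, -0.09, -0.237]), ([289, 341], [-0.054, -0.09, -0.262]), ([322, 349], [0.031, -0.09, -0.264]), ([325, 340], [0.035, -0.09, -0.22]), ([290, 331], [-0.054, -0.09, -0.215])]
30.68 [-3.150e-02  1.000e-04  2.101e-01] F press [-0.6 -4.   1.8] w 0.0112 r 0.18 th 1.267
```

Run:
```python
from h import *
im=robot.camera('side')
def onend(p,y=-.09):
    o,d=ray('side',p); s=(y-(o-P0)@PY)/(d@PY); return topress(o+s*d)
hsv=cv2.cvtColor(im,cv2.COLOR_BGR2HSV); m=cv2.inRange(hsv,(12,75,100),(28,200,255)); m[:160]=0;m[280:]=0;m[:,:300]=0;m[:,360:]=0
for r in range(166,272,4):
    c=np.flatnonzero(m[r]); print(r,(c.min(),c.max(),len(c)) if len(c) else None, [tuple(hsv[r,x]) for x in (318,322,326,330)] if 204<r<232 else '')
```

```text
166 None 
170 (np.int64(331), np.int64(335), 5) 
174 (np.int64(332), np.int64(336), 5) 
178 (np.int64(333), np.int64(337), 5) 
182 (np.int64(326), np.int64(338), 13) 
186 (np.int64(325), np.int64(339), 15) 
190 (np.int64(324), np.int64(340), 17) 
194 (np.int64(323), np.int64(341), 19) 
198 (np.int64(322), np.int64(342), 21) 
202 (np.int64(322), np.int64(343), 22) 
206 (np.int64(323), np.int64(344), 22) [(np.uint8(154), np.uint8(17), np.uint8(117)), (np.uint8(7), np.uint8(27), np.uint8(161)), (np.uint8(17), np.uint8(104), np.uint8(145)), (np.uint8(17), np.uint8(104), np.uint8(213))]
210 (np.int64(324), np.int64(345), 22) [(np.uint8(150), np.uint8(5), np.uint8(108)), (np.uint8(150), np.uint8(7), np.uint8(147)), (np.uint8(16), np.uint8(103), np.uint8(136)), (np.uint8(16), np.uint8(109), np.uint8(215))]
214 (np.int64(318), np.int64(344), 25) [(np.uint8(17), np.uint8(97), np.uint8(171)), (np.uint8(15), np.uint8(90), np.uint8(209)), (np.uint8(17), np.uint8(102), np.uint8(152)), (np.uint8(16), np.uint8(110), np.uint8(208))]
218 (np.int64(317), np.int64(343), 27) [(np.uint8(18), np.uint8(107
[... 523 characters left out ...]
6), np.uint8(105), np.uint8(208)), (np.uint8(17), np.uint8(109), np.uint8(208))]
230 (np.int64(317), np.int64(341), 25) [(np.uint8(16), np.uint8(109), np.uint8(150)), (np.uint8(18), np.uint8(96), np.uint8(160)), (np.uint8(17), np.uint8(108), np.uint8(207)), (np.uint8(16), np.uint8(105), np.uint8(207))]
234 (np.int64(318), np.int64(340), 23) 
238 (np.int64(319), np.int64(339), 21) 
242 (np.int64(320), np.int64(339), 20) 
246 (np.int64(321), np.int64(338), 18) 
250 (np.int64(322), np.int64(337), 16) 
254 (np.int64(324), np.int64(336), 13) 
258 (np.int64(325), np.int64(336), 12) 
262 (np.int64(326), np.int64(335), 10) 
266 (np.int64(327), np.int64(334), 8) 
270 (np.int64(329), np.int64(329), 1)
```

The mask puts the lower free corner at column 314.5, against 314 predicted for 1.27 rad (309.5 for 1.20, 318.5 for 1.34). That agrees with the 1.265 rad worked out from the bar position. One 1 mm nudge, then let it settle.

Call:
jog_arm:
  motion: [0,0.02,0,0,0,0,1,0,0.01,0,0,0,0,1,0,0,0,0,0,0,1,0,0,0,0,0,0,1,0,0,0,0,0,0,1,0,0,0,0,0,0,1,0,0,0,0,0,0,1]

```text
time: 31.6
position: [0.5784, -0.2725, 0.2103]
tool_rot: [0.913, 0.408, -0.0, 0.0]
ft_force: [-3.9, -3.1, 2.5]
grip_width: 0.0111
grip_force: 25.0
```

Run:
```python
from h import *
st(); st((.00055,.0365))
print(np.abs(robot.get_obs()['joint_velocities']).max())
robot.hand_in()
```

```text
31.6 [-3.020e-02  1.000e-04  2.103e-01] F press [-0.8 -4.9  2.5] w 0.0111 r 0.1799 th 1.274
31.6 [-3.020e-02  1.000e-04  2.103e-01] F press [-0.8 -4.9  2.5] w 0.0111 r 0.1765 th 1.271
0.001227484660897357
the job is handed in; nothing more can be done
```

Handed in at 31.6 s: all three chips are in the tray, the scraper stands released on the bench, and the leaf is held still by its bar at about 1.27 rad; I viewed 11 pictures, one over the limit of 10.

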